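# Close the thickness gauge on the glaze tile with its ratchet cap

## Robot

A 6-joint arm with a two-finger parallel gripper is mounted at the origin on a cart in front of the work surface, level with it; the furniture and walls round the work are solid. World frame = base frame: x ahead of the robot, y to its left, z up, the work surface at z = 0. Lengths are in mm, angles in rad, forces in N, time in s.
With the tool pointing down it reaches from about 275 to 750 mm from the base axis. Payload 10.2 kg.
Tool frame: the origin (TCP) lies at the centre of the arm's flange, where the gripper is bolted on; the fingertips stand ctrl.tip_reach ahead of it and the grasp point (between the pads) lies 155 mm ahead of it (ctrl.tip_reach is the distance from the TCP to the fingertips, in mm); z points along the fingers, y is the direction in which the jaws open and shut (so a half turn about z gives the same grasp; the last joint's range is limited). The gripper opens to 85 mm and grips with 20 to 120 N. Pads are 22 mm wide; open, the fingers measure 114 mm over their backs; the gripper's body (76 mm by 85 mm) begins 54 mm behind the grasp point. The pads swing forward as they close: fully open they stand 13 mm farther back than shut.
Start: joints at [-1.33, 0.313, 1.498, -0, 1.331, -0.223], TCP at [234.848, -469.552, 404.694] pointing down, gripper open.
Joint ranges: [-2.94, 2.94], [-0.97, 2.17], [0.19, 2.56], [-1.23, 4.37], [0.02, 3.11], [-2.88, 2.88]. Speed limits (rad/s): [2.39, 2.39, 3.01, 3.14, 3.14, 3.14].

## Interface

Orientations are given as a unit quaternion [w, x, y, z].
In Python, from rig import ctrl, viewer gives the robot as it stands.
- The arm moves only by the tool drive_tool, never from a script. Its argument "rows" is a list that holds one entry, the list of rows, each a list of 6 numbers: the shift along the world's x, y, z normalised to -1 to 1, where 1 is 0.1 m, then the turn, a rotation vector about the world's x, y, z normalised to -1 to 1, where 1 is 90 degrees. A call has 1 to 10 rows; each row is the pose to reach, as a shift and turn from the pose measured when the call began; what a row does not reach only later rows make up. A row lasts 1/8 s, in which the tool goes at most 62.5 mm and 10.7 degrees, less where a joint would pass 70% of its speed; a pose out of reach is approached as far as the arm can. A call with a number of a shift or a turn outside -1 to 1 is refused whole. A call with a gripper value outside its range is refused whole. "fingers" is the opening, from -1 (shut) to 1 (fully open), set as the call begins (left out, the last holds). The fingers move at their own pace and stop on an object; "force" is the grip in N (left out, the last holds). Time passes only in rows, so rows that repeat a pose let the fingers close. It gives the time, the measured TCP pose, the force and the opening at its end, in the units of the state.
- ctrl.sense(): the state, without advancing time (a new reading comes with each control period).
- viewer.capture(name): name is "scene" or "top" or "wrist"; returns the picture (480x640x3 uint8, red, green, blue); there is no depth.
- viewer.calibration(name): a dict with "mtx" (3x3 intrinsics, pixels), "extrinsics" (4x4, takes a point from camera to world coordinates). Camera axes: x right, y up, looking along -z (the intrinsics and any distortion apply to the point x, -y, -z); pixel columns grow to the right and rows downward; lengths in mm; the calibration is good to about 2 mm. A picture is of the moment at which its call begins: read the wrist's pose just before it. calibration takes no time and is no camera call; for the wrist camera it gives the pose at the moment of the call.
- ctrl.finish_job(): hands the job in, once; it reports no verdict.
The state is a dict: "time_s": time; "joints": joint angles; "dq": joint speeds; "tau": joint torques, N m; "eef_pos": TCP position; "ee_rot": TCP orientation; "force": force on the tool from outside, world axes, zero at the start; "wrist_torque": the same for the moment, N m; "grip_width": opening from 0.0 (shut) to 1.0 (fully open).
Only numpy, scipy, OpenCV 4.12 (cv2) and the standard library are available. Lean on these libraries where they do the work, as an engineer would, in place of code of your own. Each camera call takes 0.05 s, during which the arm holds its last target.

## Task

Measure the pale tile in the bench thickness gauge: turn the dark ratchet cap on top of that gauge clockwise (seen from above) so that the spindle comes down on the tile, and keep turning until the slip clutch has given at least two clicks. Then let go of the cap, leaving the tile clamped in its place in the gauge. Do not touch the other gauge, which is empty.

Things in the scene. Friction and masses are not known exactly. Their poses are not given: they have to be found in the camera images.
- gauge: fixed grey bench gauge with the tile; origin: underside of its foot, on the vertical spindle axis, z up. Foot x -36 to +84 mm, 84 wide; column x +54 to +78; arm top at z 85; bright thimble 23 across, z 90-110; on top the dark knurled round cap, 32 across, z 111-140 mm, gripped across at any yaw. It stays at that height; clockwise from above lowers the 13 mm spindle 5 mm per rad.
- gauge_cap (a joint): clutch slip of the gauge with the tile: cap angle relative to the thimble, rad, clockwise positive, 0 at the start and while the spindle travels. The tip starts 1.5-3 mm over the tile (0.3-0.6 rad of turning); then the clutch slips smoothly at 0.09 N m. A click is 10 deg of slip. One turn of 1.2 rad always suffices, more does no harm; turning back loosens.
- tile: loose pale rectangular tile, 50 x 58 x 8 mm, lying flat on the gauge's round anvil (44 mm across, its top 22 mm above the gauge's origin). Origin: centre of the tile's underside, z up.
- spare_gauge: a second gauge of the same shape, size and frame, fixed, 140 mm high, with nothing on its anvil; not to be touched. It may stand left or right of the first.
Things that resemble listed ones, but are neither listed nor needed, are in the scene too. What is shaped like the gauge but green or pink is not meant.

How it is judged:
By the outcome, as a careful person would: the job done as asked, in the order asked, and still so for the second after the job is handed in, with the robot touching nothing.
It also fails if it takes over 32 s, if anything falls off the work surface, if the arm or the gripper's body presses on something with over 40 N, if the wrist force passes 120 N, or if a joint passes its speed limit or range.

## Working session

There is one attempt and no reset: what is moved stays moved. The work goes in short steps, Python scripts to look and compute and a tool call to move; the robot and the scene stay as the last step left them, time stands still between calls to the robot, and variables do not carry over. Pictures are saved under pics/ and viewed, and the job is handed in when it is done.

Besides the shell and the picture viewer there is one more tool, called after "Request:" by a JSON object that holds its "op" and its "data", one argument or row to a line. drive_tool: Moves the arm, as the interface text tells. Scaled input: -1 to 1 covers 0.1 m each way for a shift and 90 degrees each way for a turn. Its arguments: {"type":"object","properties":{"rows":{"type":"array","items":{"type":"array","items":{"type":"array","items":{"type":"number"}}}},"fingers":{"type":"number"},"force":{"type":"number"}},"required":["rows"]}

```bash
mkdir -p pics; python3 - <<'E'
from rig import ctrl, viewer
import cv2
s=ctrl.sense();print(s['time_s'],s['eef_pos'],s['ee_rot'],s['grip_width'],ctrl.tip_reach)
for n in ['scene','top','wrist']:
    cv2.imwrite(f'pics/{n}1.png',viewer.capture(n)[:,:,::-1])
    c=viewer.calibration(n);print(n,c)
E
```

```text
0.0 [ 234.83618141 -469.4994921   404.13386194] [-6.40610865e-04  9.73231983e-01  2.29824056e-01 -2.17267136e-05] 0.9987887099190933 173.4
scene {'mtx': array([[451.62091872,   0.        , 328.40871705],
       [  0.        , 451.62091872, 230.56244737],
       [  0.        ,   0.        ,   1.        ]]), 'extrinsics': array([[-7.28023954e-01,  4.05694000e-01, -5.52624196e-01,
        -7.86782089e+01],
       [-6.85478459e-01, -4.42564312e-01,  5.78148866e-01,
         6.36317368e+02],
       [-1.00202209e-02,  7.99718206e-01,  6.00291918e-01,
         7.17565337e+02],
       [ 0.00000000e+00,  0.00000000e+00,  0.00000000e+00,
         1.00000000e+00]])}
top {'mtx': array([[437.87547069,   0.        , 323.85162874],
       [  0.        , 437.87547069, 234.18221807],
       [  0.        ,   0.        ,   1.        ]]), 'extrinsics': array([[-8.19496817e-03,  9.98073387e-01, -6.15008694e-02,
         4.20789365e+02],
       [-9.99813084e-01, -9.25522282e-03, -1.69746411e-02,
         6.56956498e+01],
       [-1.75111418e-02,  6.13502672e-02,  9.97962677e-01,
         1.01942530e+03],
       [ 0.00000000e+00,  0.00000000e+00,  0.00000000e+00,
         1.00000000e+00]])}
wrist {'mtx': array([[389.56160631,   0.        , 316.88952189],
       [  0.        , 389.56160631, 236.91544037],
       [  0.        ,   0.        ,   1.        ]]), 'extrinsics': array([[ 4.47287359e-01,  8.58834864e-01,  2.49673174e-01,
         2.98666201e+02],
       [-8.94388811e-01,  4.30015501e-01,  1.23106959e-01,
        -4.36741435e+02],
       [-1.63478683e-03, -2.78369080e-01,  9.60472791e-01,
         3.73412509e+02],
       [ 0.00000000e+00,  0.00000000e+00,  0.00000000e+00,
         1.00000000e+00]])}
```

View pics/scene1.png

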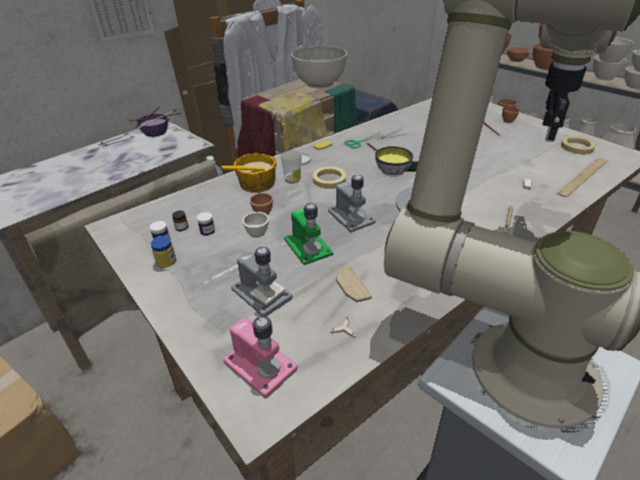

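View pics/top1.png

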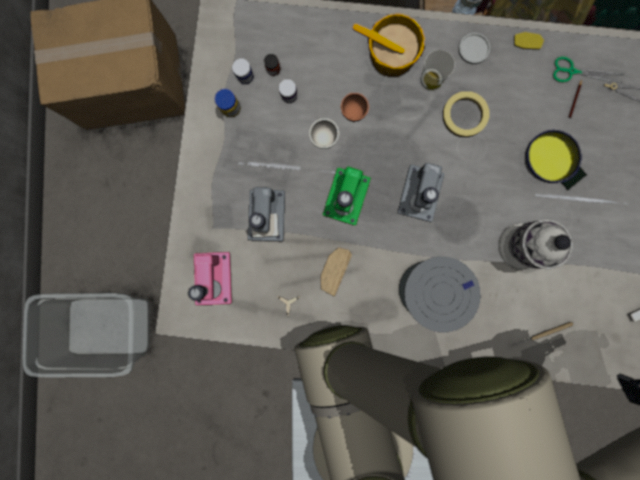

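View pics/wrist1.png

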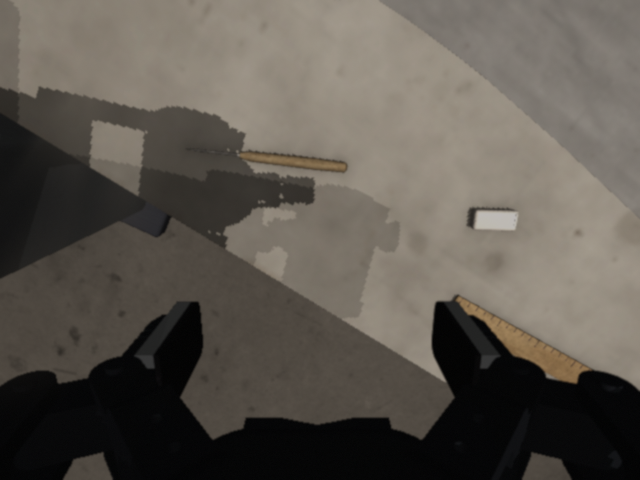

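The scene view shows two grey gauges. The one at (262,280) appears to hold a pale tile, and the one at (350,205) looks empty. The top view has them at about (262,217) and (424,195). I'll enlarge both to confirm.

```bash
python3 - <<'E'
import cv2,numpy as np
t=cv2.imread('pics/top1.png');s=cv2.imread('pics/scene1.png')
a=cv2.resize(t[175:255,230:310],(400,400),interpolation=cv2.INTER_CUBIC)
b=cv2.resize(t[155:235,385:465],(400,400),interpolation=cv2.INTER_CUBIC)
cv2.imwrite('pics/topz.png',np.hstack([a,b]))
a=cv2.resize(s[235:315,222:302],(400,400),interpolation=cv2.INTER_CUBIC)
b=cv2.resize(s[165:245,315:395],(400,400),interpolation=cv2.INTER_CUBIC)
cv2.imwrite('pics/scz.png',np.hstack([a,b]))
E
```

```text
(no output)
```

View pics/topz.png

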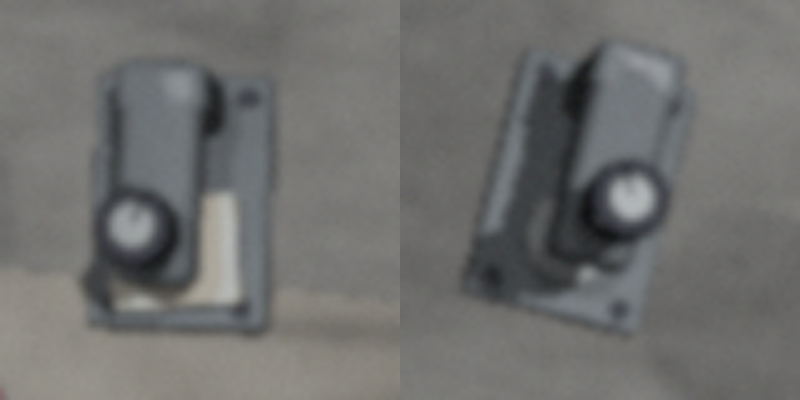

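View pics/scz.png

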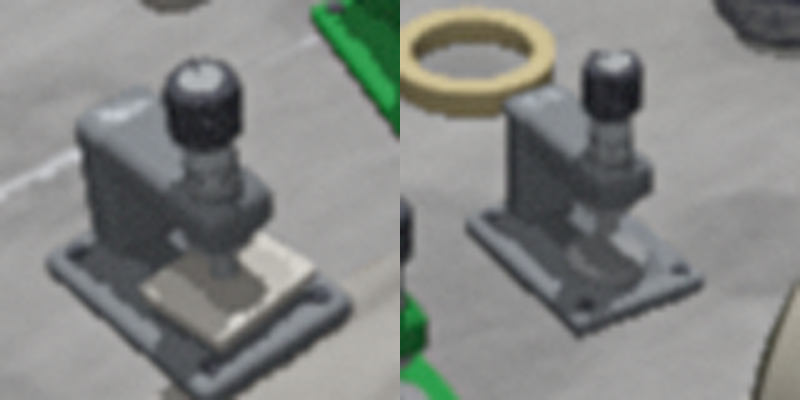

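The left grey gauge holds the tile. In the top view its cap top is at about (256.4,220); in the scene view it is at about (261.4,250). The right grey gauge is empty. Next I'll locate the cap.

```bash
cat > h.py <<'E'
import numpy as np
from rig import ctrl, viewer
def ray(n,u,v,c=None):
    c=c or viewer.calibration(n);K=c['mtx'];E=c['extrinsics']
    d=np.array([(u-K[0,2])/K[0,0],-(v-K[1,2])/K[1,1],-1]);return E[:3,3],E[:3,:3]@d
def atz(n,u,v,z,c=None):
    o,d=ray(n,u,v,c);return o+d*(z-o[2])/d[2]
def proj(n,p,c=None):
    c=c or viewer.calibration(n);K=c['mtx'];E=c['extrinsics']
    q=E[:3,:3].T@(np.array(p)-E[:3,3]);return K[0,0]*q[0]/-q[2]+K[0,2],K[1,1]*q[1]/q[2]+K[1,2]
E
python3 - <<'E'
from h import *
print(atz('top',256.4,220,140),atz('scene',261.4,250,140))
for u,v in [(248,239),(283,240.5),(284,190.5),(251,190)]: print('foot',atz('top',u,v,10))
for u,v in [(341,197),(424,194)]: print('other caps',atz('top',424+1,194,140),atz('top',345,199,140),atz('top',198,293,140))
s=ctrl.sense();R=s['ee_rot'];print(R,s['joints'])
from scipy.spatial.transform import Rotation as Ro
print(Ro.from_quat(np.roll(R,-1)).as_matrix())
E
```

```text
[504.97943174 216.81973616 140.        ] [507.97013701 219.12744995 140.        ]
foot [473.44940605 258.60756983  10.        ]
foot [469.24043933 177.43317657  10.        ]
foot [585.73692488 174.81429968  10.        ]
foot [587.76257551 251.87380639  10.        ]
other caps [ 554.23953157 -123.91768589  140.        ] [545.81551358  37.32971575 140.        ] [359.11680096 334.1147481  140.        ]
other caps [ 554.23953157 -123.91768589  140.        ] [545.81551358  37.32971575 140.        ] [359.11680096 334.1147481  140.        ]
[-4.82344849e-04  9.73236336e-01  2.29806007e-01  2.25918357e-06] [-1.33039756e+00  3.13335553e-01  1.49822675e+00  1.31128599e-05
  1.33099496e+00 -2.23361106e-01]
[[ 8.94378398e-01  4.47311115e-01 -2.17294049e-04]
 [ 4.47311111e-01 -8.94377933e-01  9.39909416e-04]
 [ 2.26088927e-04 -9.37832720e-04 -9.99999535e-01]]
```

Request:
{"op": "drive_tool", "data": {
  "rows": [
    [[0.2,0.5,0,0,0,0.06],[0.4,1.0,0,0,0,0.12],[0.4,1.0,0,0,0,0.12]]
  ],
  "fingers": 1
}}

```text
time_s: 0.52
eef_pos: [275.7, -367.2, 404.5]
ee_rot: [-0.001, 0.947, 0.322, 0.0]
force: [-0.2, -0.7, -0.2]
grip_width: 0.996
```

Request:
{"op": "drive_tool", "data": {
  "rows": [
    [[0.2,0.5,0,0,0,0.06],[0.4,1.0,0,0,0,0.12],[0.4,1.0,0,0,0,0.12]]
  ]
}}

```text
time_s: 0.9
eef_pos: [316.4, -265.5, 404.7]
ee_rot: [-0.001, 0.911, 0.411, 0.0]
force: [0.4, -0.2, 0.2]
grip_width: 1.001
```

Request:
{"op": "drive_tool", "data": {
  "rows": [
    [[0.2,0.5,0,0,0,0.06],[0.4,1.0,0,0,0,0.12],[0.4,1.0,0,0,0,0.12]]
  ]
}}

```text
time_s: 1.27
eef_pos: [357.1, -164.2, 404.7]
ee_rot: [-0.0, 0.868, 0.497, 0.0]
force: [-0.6, -0.2, 0.8]
grip_width: 1.004
```

Request:
{"op": "drive_tool", "data": {
  "rows": [
    [[0.2,0.5,0,0,0,0.06],[0.4,1.0,0,0,0,0.12],[0.4,1.0,0,0,0,0.12]]
  ]
}}

```text
time_s: 1.65
eef_pos: [398.0, -63.3, 404.7]
ee_rot: [-0.0, 0.816, 0.578, 0.0]
force: [-0.6, -0.6, -0.5]
grip_width: 1.002
```

Request:
{"op": "drive_tool", "data": {
  "rows": [
    [[0.2,0.5,0,0,0,0.06],[0.4,1.0,0,0,0,0.12],[0.4,1.0,0,0,0,0.12]]
  ]
}}

```text
time_s: 2.02
eef_pos: [439.0, 37.1, 404.3]
ee_rot: [-0.001, 0.758, 0.652, -0.0]
force: [-0.4, -0.9, 0.3]
grip_width: 0.997
```

Request:
{"op": "drive_tool", "data": {
  "rows": [
    [[0.17,0.5,0,0,0,0.05],[0.34,0.9,0,0,0,0.09],[0.34,0.9,0,0,0,0.09]]
  ]
}}

```text
time_s: 2.4
eef_pos: [474.2, 126.5, 403.8]
ee_rot: [-0.001, 0.71, 0.704, -0.0]
force: [0.7, -1.0, 0.6]
grip_width: 1.002
```

Request:
{"op": "drive_tool", "data": {
  "rows": [
    [[0.17,0.45,0,0,0,0.05],[0.34,0.9,0,0,0,0.09],[0.34,0.9,0,0,0,0.09],[0.34,0.9,0,0,0,0.09]]
  ]
}}

```text
time_s: 2.9
eef_pos: [508.7, 214.4, 403.6]
ee_rot: [-0.0, 0.66, 0.751, -0.001]
force: [0.7, -0.2, 0.5]
grip_width: 1.001
```

```bash
python3 - <<'E'
from h import *
import cv2
c=viewer.calibration('wrist');s=ctrl.sense();print(s['eef_pos'],s['joints'])
im=viewer.capture('wrist');cv2.imwrite('pics/w2.png',im[:,:,::-1])
print(proj('wrist',[506.5,218,140],c))
np.savez('c2.npz',m=c['mtx'],e=c['extrinsics'])
E
```

```text
[508.7182784  214.3509995  403.62328548] [ 1.86568320e-01  3.73793942e-01  1.41585343e+00 -3.72536696e-04
  1.35397213e+00  5.74513097e-02]
(np.float64(313.97140273854995), np.float64(237.54911882607522))
```

View pics/w2.png

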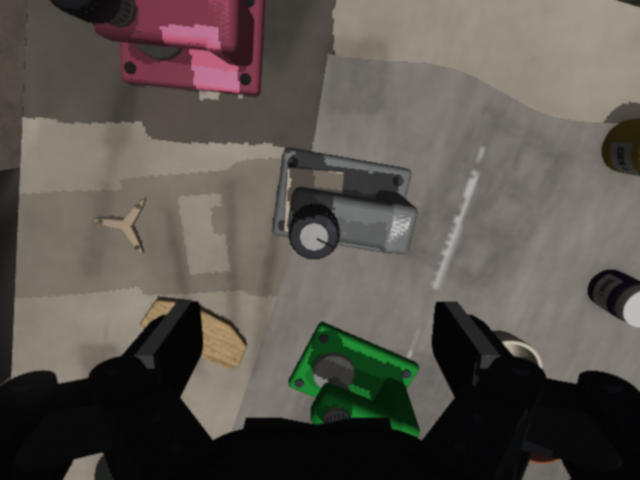

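The wrist view shows the cap's pale top disc at about (314,236). The prediction was (314.0,237.5), so they agree. I'll refine it.

```bash
python3 - <<'E'
from h import *
import cv2
d=np.load('c2.npz');c={'mtx':d['m'],'extrinsics':d['e']}
im=cv2.imread('pics/w2.png',0)
y0,x0=205,285
r=im[y0:262,x0:343]
m=(r>110).astype(np.uint8)
n,l,st,ce=cv2.connectedComponentsWithStats(m)
for i in range(1,n):
    if st[i,4]>100: print(st[i],ce[i]+[x0,y0],atz('wrist',*(ce[i]+[x0,y0]),140,c))
cv2.imwrite('pics/z2.png',cv2.resize(cv2.imread('pics/w2.png')[y0:262,x0:343],None,fx=10,fy=10))
E
```

```text
[ 15  18  28  28 556] [313.21043165 236.14388489] [505.9156477  218.84138923 140.        ]
[  0  41  58  16 377] [316.59416446 256.72679045] [509.739744   205.70495486 140.        ]
```

View pics/z2.png

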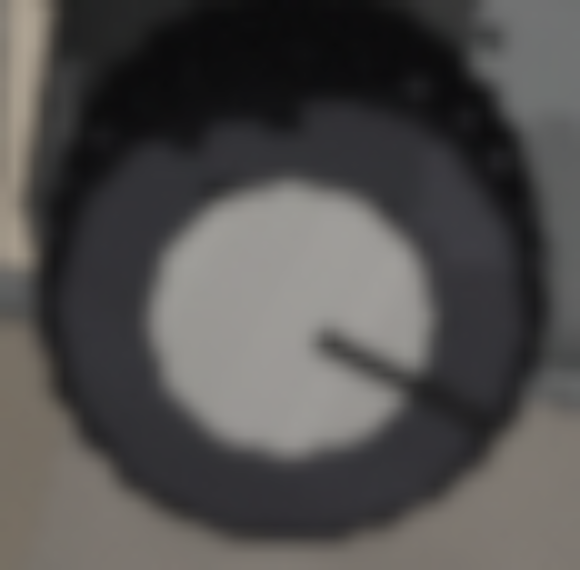

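Request:
{"op": "drive_tool", "data": {
  "rows": [
    [[-0.02,0.04,-0.3,0,0,0],[-0.02,0.04,-0.7,0,0,0],[-0.02,0.04,-0.9,0,0,0],[-0.02,0.04,-0.9,0,0,0]]
  ]
}}

```text
time_s: 3.45
eef_pos: [506.5, 216.9, 313.0]
ee_rot: [-0.001, 0.661, 0.751, -0.002]
force: [-0.3, 0.0, 0.4]
grip_width: 1.002
```

```bash
python3 - <<'E'
from h import *
import cv2
c=viewer.calibration('wrist');s=ctrl.sense();print(s['eef_pos'],s['joints'])
im=viewer.capture('wrist');cv2.imwrite('pics/w3.png',im[:,:,::-1])
print(proj('wrist',[506.5,218.3,140],c))
E
```

```text
[506.53777581 216.94836446 313.04571489] [ 1.92072253e-01  4.56439964e-01  1.54194642e+00 -4.80687001e-04
  1.14748292e+00  6.54021643e-02]
(np.float64(317.469238188975), np.float64(306.8691941051094))
```

View pics/w3.png

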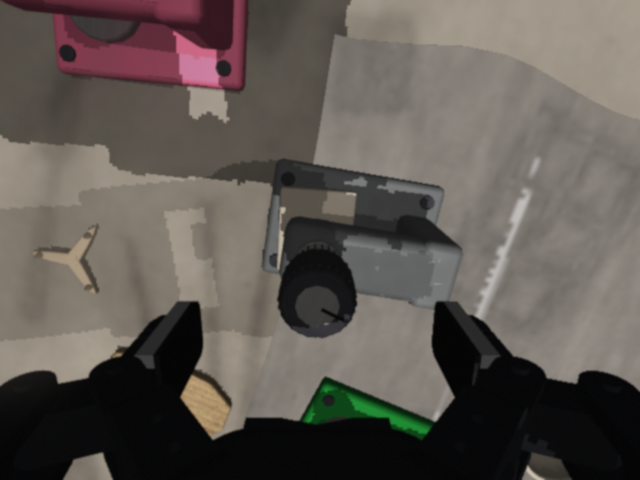

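The cap disc at about (318,307) matches the prediction of (317.5,306.9) and sits midway between the fingers. I'll descend and close.

Request:
{"op": "drive_tool", "data": {
  "rows": [
    [[0,0.015,-0.2,0,0,0],[0,0.015,-0.35,0,0,0],[0,0.015,-0.35,0,0,0]]
  ]
}}

```text
time_s: 3.88
eef_pos: [506.8, 218.5, 279.1]
ee_rot: [-0.001, 0.661, 0.75, -0.001]
force: [0.6, 0.5, 0.2]
grip_width: 1.001
```

Request:
{"op": "drive_tool", "data": {
  "rows": [
    [[0,0,0,0,0,0],[0,0,0,0,0,0],[0,0,0,0,0,0],[0,0,0,0,0,0],[0,0,0,0,0,0],[0,0,0,0,0,0]]
  ],
  "fingers": -1,
  "force": 50
}}

```text
time_s: 4.62
eef_pos: [506.4, 218.5, 279.7]
ee_rot: [-0.001, 0.661, 0.751, -0.002]
force: [-5.1, -0.6, 5.9]
grip_width: 0.36
```

```bash
python3 - <<'E'
from h import *
import cv2
s=ctrl.sense();print(s)
im=viewer.capture('wrist');cv2.imwrite('pics/w4.png',im[:,:,::-1])
E
```

```text
{'time_s': 4.625, 'joints': array([ 1.94902268e-01,  4.98034247e-01,  1.57417504e+00, -5.77238726e-04,
        1.07325673e+00,  6.81292991e-02]), 'dq': array([-1.00050203e-03,  5.44521201e-04,  1.47841495e-03, -1.12207963e-04,
        6.53918559e-05, -8.45101060e-04]), 'tau': array([-4.46994519e-01, -4.31279612e+01, -2.30414826e+01,  6.14620233e-02,
       -1.28079224e+00, -2.33466527e-02]), 'eef_pos': array([506.44445862, 218.47842448, 279.72087751]), 'ee_rot': array([-0.00097693,  0.66079072,  0.75056766, -0.00169131]), 'force': array([-5.06227042, -0.62868703,  5.87190005]), 'wrist_torque': array([-0.19148739,  0.85583415, -0.01831063]), 'grip_width': 0.35978508559200967}
```

View pics/w4.png

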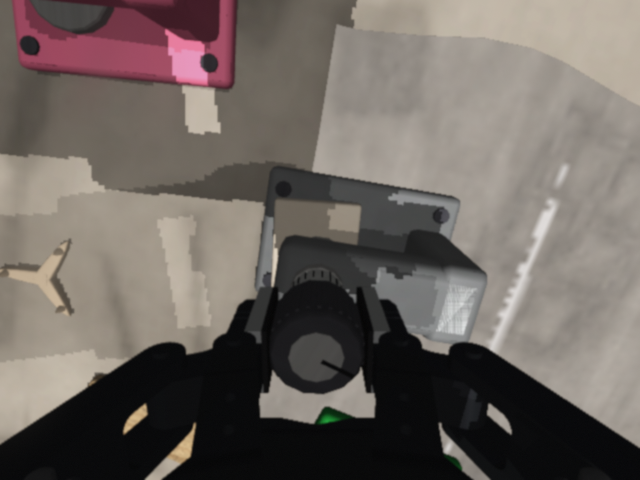

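The cap is gripped: the opening of about 30.6 mm fits the 32 mm cap, and side forces are small. The mark runs from (322,361) towards (350,378). Turning clockwise now.

Request:
{"op": "drive_tool", "data": {
  "rows": [
    [[0,0,0,0,0,-0.1],[0,0,0,0,0,-0.2],[0,0,0,0,0,-0.3],[0,0,0,0,0,-0.4],[0,0,0,0,0,-0.5],[0,0,0,0,0,-0.6],[0,0,0,0,0,-0.7],[0,0,0,0,0,-0.8],[0,0,0,0,0,-0.9],[0,0,0,0,0,-0.95]]
  ]
}}

```text
time_s: 5.92
eef_pos: [506.7, 217.6, 279.9]
ee_rot: [-0.0, 0.995, 0.101, -0.001]
force: [1.0, -7.9, 0.1]
grip_width: 0.361
```

```bash
python3 - <<'E'
from h import *
import cv2
s=ctrl.sense();print(s)
im=viewer.capture('wrist');cv2.imwrite('pics/w5.png',im[:,:,::-1])
E
```

```text
{'time_s': 5.925, 'joints': array([1.93031726e-01, 4.97186367e-01, 1.57516155e+00, 1.14008353e-03,
       1.07023384e+00, 1.56064863e+00]), 'dq': array([-1.20658169e-03, -9.73351759e-04,  3.94430238e-04, -2.00295809e-03,
       -3.86586386e-03,  5.96196502e-01]), 'tau': array([  4.21645224, -46.32450342, -23.07816982,   1.94842257,
        -0.18653043,  -0.39956368]), 'eef_pos': array([506.70882697, 217.62848167, 279.85224064]), 'ee_rot': array([-4.52720739e-04,  9.94871688e-01,  1.01142622e-01, -5.38141719e-04]), 'force': array([ 0.96689685, -7.94347292,  0.1052919 ]), 'wrist_torque': array([-1.53819287, -0.17832397,  0.10144095]), 'grip_width': 0.36091185595417996}
```

View pics/w5.png

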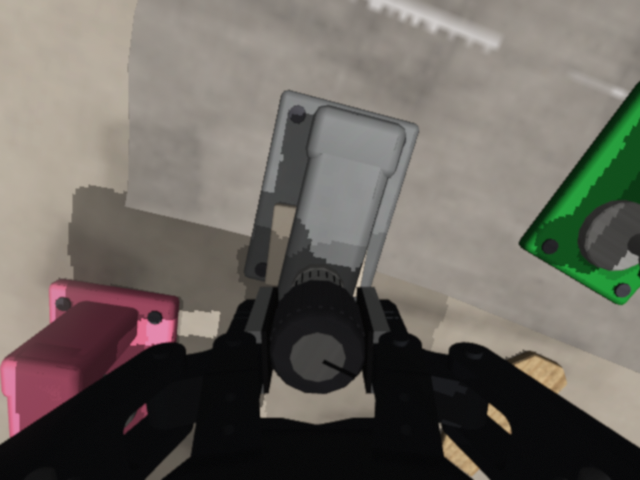

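The mark kept its place between the pads at (322,361)–(350,376), so the cap turned the full ~1.49 rad with the gripper. The wrist moment of 0.10 N m fits the clutch slipping. I'll turn a little further for margin, then release.

Request:
{"op": "drive_tool", "data": {
  "rows": [
    [[0,0,0,0,0,-0.1],[0,0,0,0,0,-0.2],[0,0,0,0,0,-0.25],[0,0,0,0,0,-0.25],[0,0,0,0,0,-0.25]]
  ]
}}

```text
time_s: 6.6
eef_pos: [506.7, 217.3, 279.9]
ee_rot: [-0.0, 0.995, -0.095, -0.001]
force: [-1.3, -4.6, 1.1]
grip_width: 0.357
```

Request:
{"op": "drive_tool", "data": {
  "rows": [
    [[0,0,0,0,0,0],[0,0,0,0,0,0],[0,0,0,0,0,0],[0,0,0,0,0,0],[0,0,0,0,0,0],[0,0,0,0,0,0]]
  ],
  "fingers": 1
}}

```text
time_s: 7.35
eef_pos: [506.7, 217.3, 279.9]
ee_rot: [-0.0, 0.995, -0.095, -0.001]
force: [0.0, -0.3, 0.4]
grip_width: 0.996
```

Request:
{"op": "drive_tool", "data": {
  "rows": [
    [[0,0,0.2,0,0,0],[0,0,0.5,0,0,0],[0,0,0.9,0,0,0],[0,0,0.9,0,0,0],[0,0,0.9,0,0,0]]
  ]
}}

```text
time_s: 7.98
eef_pos: [506.6, 217.3, 369.2]
ee_rot: [0.0, 0.995, -0.095, -0.001]
force: [-0.3, 0.4, -0.6]
grip_width: 1.002
```

```bash
python3 - <<'E'
from h import *
import cv2
s=ctrl.sense();print(s)
for n in ['wrist','scene']:
  im=viewer.capture(n)
  if n=='scene': im=cv2.resize(im[195:355,182:342],(600,600),interpolation=cv2.INTER_CUBIC)
  cv2.imwrite(f'pics/{n}6.png',im[:,:,::-1])
E
```

```text
{'time_s': 7.975, 'joints': array([1.92540201e-01, 3.99415012e-01, 1.47101628e+00, 5.69575252e-04,
       1.27326648e+00, 1.95438845e+00]), 'dq': array([-8.50568990e-05,  1.44872566e-02,  1.17690197e-02,  2.32126137e-03,
        1.14695204e-03,  2.17052272e-03]), 'tau': array([ 5.70275215e-02, -4.60569584e+01, -2.62775302e+01,  2.85849419e-03,
        1.33195173e-02, -2.01760909e-04]), 'eef_pos': array([506.56533778, 217.2925579 , 369.16079827]), 'ee_rot': array([ 3.80582353e-05,  9.95432282e-01, -9.54640804e-02, -1.08651392e-03]), 'force': array([-0.32262031,  0.3821118 , -0.60979337]), 'wrist_torque': array([0.05542734, 0.02300446, 0.0156587 ]), 'grip_width': 1.0021729935153645}
```

View pics/wrist6.png

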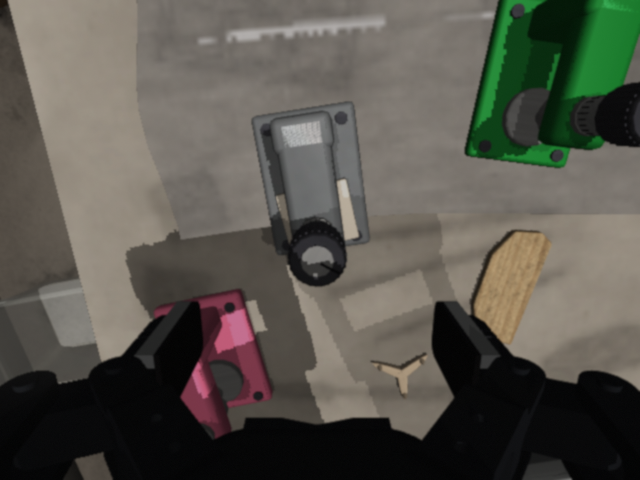

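View pics/scene6.png

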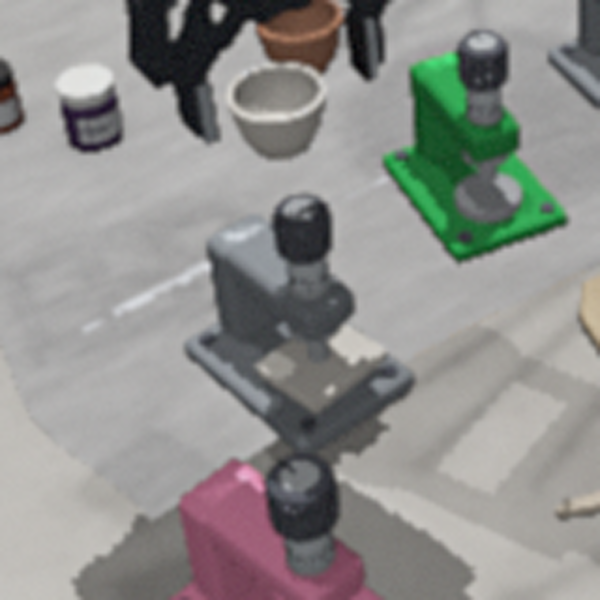

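The gripper is clear of the cap. The wrist view has the cap at (317,255), with its mark unchanged relative to the gripper. The tile is still in the gauge, at about (320,365) in the enlarged scene view. Handing in.

```bash
python3 -c "
from rig import ctrl
print(ctrl.finish_job())"
```

```text
the job is handed in; nothing more can be done
None
```

I turned the cap of the grey gauge holding the tile about 1.88 rad clockwise, then let go, backed off about 90 mm and handed the job in at about 8 s. The most the clutch should need is about 0.95 rad: 0.6 rad of spindle travel plus two clicks.

- **Cap turned with the gripper:** its mark kept the same position between the pads through the first 1.49 rad. It looked unchanged relative to the gripper after release, so I saw no slipping in the grip.
- **Clutch slipping:** the wrist moment while turning was about 0.10 N m, close to the 0.09 N m slip torque. I had no direct click count, so the clicks are inferred from the angle and this torque.
- **Forces:** the readings I took stayed under 10 N.
- **End state:** the last pictures show the tile lying on the anvil under the spindle and the gripper open and clear. I never moved the arm down near the spare gauge.

No check failed or disagreed. The top and scene cameras put the cap about 3 mm apart, and the wrist camera settled that before I gripped it.

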